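Seat the keyed filling funnel in its bag stand

ROBOT

A 6-joint arm with a two-finger parallel gripper is mounted at the origin on a cart in front of the work surface, level with it; the furniture and walls round the work are solid. World frame = base frame: x ahead of the robot, y to its left, z up, the work surface at z = 0. Lengths are in mm, angles in rad, forces in N, time in s.
With the tool pointing down it reaches from about 350 to 775 mm from the base axis. Payload 7.3 kg.
Tool frame: the origin (TCP) lies at the very end of the fingers, on their centre line; the grasp point (between the pads) lies 19 mm behind it; z points along the fingers, y is the line along which they close (so a half turn about z gives the same grasp; the last joint's range is limited). The gripper opens to 92 mm and grips with 3 to 60 N. Pads are 19 mm wide; open, the fingers measure 130 mm over their backs; the gripper's body (75 mm by 190 mm) begins 47 mm behind the grasp point.
Start: joints at [-1.337, 0.342, 1.524, -0, 1.275, -0.146], TCP at [194.659, -487.599, 226.741] pointing down, gripper open.
Joint ranges: [-2.53, 2.53], [-0.77, 2.02], [0.04, 2.7], [-1, 4.14], [0.28, 2.66], [-3.11, 3.11]. Speed limits (rad/s): [2.57, 2.57, 3.14, 3.14, 3.14, 3.14].

INTERFACE

Orientations are given as [roll, pitch, yaw] about the fixed x, y, z axes, in that order (R = Rz(yaw) Ry(pitch) Rx(roll)).
In Python, from plant import bot gives the robot as it stands.
- The arm moves only by the tool apply_moves, never from a script. Its argument "motion" is text: rows parted by semicolons, each of 4 numbers parted by spaces: the shift along the tool's x, y, z in m, then the turn about the tool's z in degrees. A call has 1 to 8 rows; each row shifts and turns the commanded pose from where the row before left it, along the tool's axes as they then stand; what a row does not reach is not made up. A row lasts 1/8 s, in which the tool goes at most 62.5 mm and 10.7 degrees, less where a joint would pass 70% of its speed; a pose out of reach is approached as far as the arm can. A call with a gripper value outside its range is refused whole. "fingers" is the opening, from -1 (shut) to 1 (fully open), set as the call begins (left out, the last holds). The fingers move at their own pace and stop on an object; the grip force is fixed at half the most. Time passes only in rows, so rows that do not move let the fingers close. It gives the time, the measured TCP pose, the force, the opening and the grip force at its end, in the units of the state.
- bot.get_obs(): the state, without advancing time (a new reading comes with each control period).
- bot.capture(name): name is "side" or "top" or "wrist"; returns a dict with "img" (384x512x3 uint8, blue, green, red), "range_z" (384x512 float32, mm along the optical axis (not along the pixel's ray), 0 where there is no reading), "fx", "fy", "cx", "cy" (pixels), "world_from_camera" (4x4, takes a point from camera to world coordinates); the wrist camera has in their place "mount" (4x4, takes a point from camera to tool coordinates, whose origin is the TCP and whose axes are the flange's). Camera axes: x right, y down, z forward; pixel columns grow to the right and rows downward; lengths in mm; the calibration is good to about 2 mm. A picture is of the moment at which its call begins: read the wrist's pose just before it.
- bot.close_job(): hands the job in; it is judged then, once.
Trained networks look in a picture, given as the dict that the camera call returned (one of the last four; its "shot" number tells which), for a name from the list of things; names that differ only in an ending like _2 or _b are one class to them, and where a whole thing is asked for, a point or a joint stands for the part that bears it (a point fixed in the world has none). Each returns a list of dicts, best first, with "p" (0 to 1); they miss things now and then, are a little off and sometimes report something else, mostly with a low value. They report only what shows in the picture. A call takes as long as a camera call. They do not tell look-alikes from the thing itself.
- bot.cut_out(picture, thing): "pixels" (384x512 bool, what is visible of it) and "point" ([column, row] in pixels, amid what is visible of it).
The state is a dict: "time": time; "joint_positions": joint angles; "dq": joint speeds; "tau": joint torques, N m; "tool_pos": TCP position; "tcp_rot": TCP orientation; "contact_force": force on the tool from outside, world axes, zero at the start; "moment": the same for the moment, N m; "grip_width": finger opening in mm; "finger_force": force on a finger pad.
Only numpy, scipy, OpenCV 4.12 (cv2) and the standard library are available. Lean on these libraries where they do the work, as an engineer would, in place of code of your own. Each camera call takes 0.05 s, during which the arm holds its last target. There are 200 camera calls.

TASK

Set the steel filling funnel into the tapered collar of the bag stand, so that it sits fully home: upright, its two lugs down in the two notches of the collar and its flange flat on the collar's rim. Nobody has noted at which angle the collar was clamped, so the funnel may have to be turned by feel until it drops in. Leave the scissors, the ribbon spool and the marker beside the work where they lie, and let go of the funnel at the end.

Things in the scene. Friction and masses are not known exactly. Their poses are not given: they have to be found in the camera images.
- funnel: Loose wide-neck filling funnel, plain steel, 0.15 to 0.31 kg, open at both ends, standing on its narrow end on the worktop. Origin: centre of the narrow end (underside), z up its axis. Outside radius grows from 24 mm at z = 0 to 40 mm at z = 60 mm; flat flange of radius 50 mm at z = 57 to 60 mm. A straight handle bar spans the mouth.
- funnel_bar (a point): Centre of the funnel's handle bar, 92 mm above the funnel's origin, same axes. The bar runs along x, 84 mm long, 12 mm thick (in y) and 16 mm high (z = 84 to 100 mm of the funnel), on upright legs at x = +-40 mm; 24 mm of free height between bar and flange.
- funnel_lug (a point): Foot of the funnel's +x lug, 48 mm above the funnel's origin and 42 mm from its axis. Two identical lugs under the flange, at +x and -x in line with the handle bar, radius 36 to 48 mm, 8 mm wide with a rounded foot, 9 mm deep below the flange.
- stand: Bag stand, fixed to the worktop: grey base plate 130 x 150 x 10 mm, two posts at y = +-62 mm (126 mm high), between them a holder ring (outer radius 56 mm, 102 to 122 mm above the worktop) with a black clamp screw at -x. Origin: centre of the base's underside, z up. An aluminium collar is clamped in the ring and does not turn.
- collar_rim (a point): Centre of the collar's mouth in its rim plane, 140 mm above the stand's origin; axes are the stand's. Collar outer radius 51 mm, mouth radius 41.5 mm. Two opposite notches, 13 mm wide and 12 mm deep, cut right through the rim; the line through them lies within 0.6 rad, either way, of the stand's x axis, different every time: no pose reports it.
- collar_foot (a point): Centre of the collar's open lower end, 40 mm below the rim. The taper narrows from radius 37.3 mm (12 mm below the rim) to 29.8 mm here, parallel to the funnel's cone. Funnel origin below the rim plane: 48 mm when the lugs stand on the rim, 57 mm when fully home (lugs in the notches, either way round, flange on the rim, 1.3 mm play).
- scissors: Bystander: scissors with red handles, 87 x 199 x 9 mm, lying flat; origin at the middle of the underside.
- ribbon_spool: Bystander: spool of ribbon, about 72 mm across and 32 mm high, lying flat, with a loose ribbon end. The spool's centre is 16 mm in x and 30 mm in y from the origin, which lies on its underside.
- marker: Bystander: marker pen, 135 mm long along its y axis, 16 mm thick; origin at the middle of the underside.
Things that resemble listed ones, but are neither listed nor needed, are in the scene too. Several things have the shape of the funnel; the one meant has the colours described above.

How it is judged (in metres and radians):
At the end, for the whole second after the job is handed in: The funnel stands upright (within 0.05 rad) in the collar, its axis within 4 mm of the collar's, its origin at least 54.5 mm below the rim plane (57 mm is fully home, 48 mm is lugs still on the rim), at rest (horizontal distance between funnel and collar_rim below 0.004 m and z of funnel in the frame of collar_rim below -0.0545 m and angle between funnel's own z axis and vertical below 0.05 rad and linear speed of funnel below 0.02 m/s); the robot touches nothing.
It fails at once if the scissors are shifted by more than 30 mm (distance of scissors from where it was at the start of the episode above 0.03 m).
It fails at once if the ribbon spool is shifted by more than 30 mm (distance of ribbon_spool from where it was at the start of the episode above 0.03 m).
It fails at once if the marker is shifted by more than 30 mm (distance of marker from where it was at the start of the episode above 0.03 m).
It also fails if it takes over 58 s, if anything falls off the work surface, if the arm or the gripper's body presses on something with over 40 N, if the wrist force passes 120 N, or if a joint passes its speed limit or range.

## Working session

There is one attempt and no reset: what is moved stays moved. The work goes in short steps, Python scripts to look and compute and a tool call to move; the robot and the scene stay as the last step left them, time stands still between calls to the robot, and variables do not carry over. Pictures are saved under pics/ and viewed, at most 10 in all, crops included, and the job is handed in when it is done.

Besides the shell and the picture viewer there is one more tool, called after ">>>" as a command line: name --argument value ..., lists and objects as JSON in quotes. apply_moves: Moves the arm, as the interface text tells. Its arguments: {"type":"object","properties":{"motion":{"type":"string"},"fingers":{"type":"number"}},"required":["motion"]}

```bash
mkdir -p pics; ls; python3 - <<'E'
from plant import bot
import cv2,numpy as np
o=bot.get_obs();print(o)
ims=[]
for c in("top","side"):
    p=bot.capture(c);np.savez(c+'.npz',**{k:v for k,v in p.items()})
    print(c,p["fx"],p["cx"],p["cy"],p["world_from_camera"].round(2).tolist())
    for t in("funnel","stand","funnel_bar"):
        for r in bot.cut_out(p,t):print(c,t,round(r["p"],2),r["point"],r["pixels"].sum())
    cv2.imwrite(f'pics/{c}.png',p["img"])
E
```

```text
pics
{'time': 0.0, 'joint_positions': array([-1.33698202e+00,  3.42749727e-01,  1.52500436e+00, -1.45030677e-05,
        1.27538496e+00, -1.45961648e-01]), 'dq': array([-2.43803659e-03,  6.97871132e-04,  1.85217928e-03, -1.19041504e-05,
        1.17414532e-03, -8.82821457e-04]), 'tau': array([-1.94169712e-03, -4.31246710e+01, -2.44226253e+01,  7.15201395e-02,
        5.60235931e-02, -1.31094862e-04]), 'tool_pos': array([ 194.56606073, -487.18726676,  226.035361  ]), 'tcp_rot': array([-3.14006069e+00, -2.11192426e-04,  3.79780025e-01]), 'contact_force': array([-0.97811906, -0.58675749,  0.70077683]), 'moment': array([-0.01945662,  0.02454499, -0.02341846]), 'finger_force': 0.0, 'grip_width': 91.91181501182372}
top 347.28401305685696 259.25807625231124 189.96566863226937 [[0.02, -0.99, 0.16, 382.58], [-1.0, -0.03, -0.0, -59.52], [0.01, -0.16, -0.99, 1058.29], [0.0, 0.0, 0.0, 1.0]]
top funnel 0.97 [168.7, 204.4] 760
top funnel 0.81 [108.8, 204.3] 929
top funnel 0.77 [147.5, 257.0] 900
top funnel 0.68 [209.8, 260.4] 939
top funnel 0.59 [147.8, 153.2] 711
top stand 0.88 [294.9, 201.6] 142
[... 197 characters left out ...]
top funnel_bar 0.21 [374.5, 191.4] 357
top funnel_bar 0.2 [294.8, 201.7] 1390
side 351.20430192015425 260.03814076920077 196.78619112987954 [[1.0, -0.04, 0.07, 472.52], [-0.08, -0.66, 0.75, -984.93], [0.02, -0.75, -0.66, 910.6], [0.0, 0.0, 0.0, 1.0]]
side funnel 0.97 [204.3, 159.3] 414
side funnel 0.82 [241.7, 162.1] 423
side funnel 0.81 [272.0, 154.1] 390
side funnel 0.6 [200.5, 187.8] 458
side funnel 0.58 [270.3, 298.7] 216
side funnel 0.55 [234.6, 140.5] 325
side stand 0.98 [254.2, 247.1] 1306
side funnel_bar 0.92 [273.4, 155.4] 334
side funnel_bar 0.9 [203.6, 161.2] 395
side funnel_bar 0.85 [234.6, 166.4] 438
side funnel_bar 0.71 [201.1, 185.7] 493
side funnel_bar 0.62 [236.2, 141.7] 318
```

```bash
python3 - <<'E'
import cv2,numpy as np
a=cv2.imread('pics/top.png')[110:310,70:430];cv2.imwrite('pics/topc.png',cv2.resize(a,(792,440),interpolation=cv2.INTER_CUBIC))
a=cv2.imread('pics/side.png')[110:330,160:430];cv2.imwrite('pics/sidec.png',cv2.resize(a,(736,600),interpolation=cv2.INTER_CUBIC))
E
```

```text
(no output)
```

View pics/topc.png

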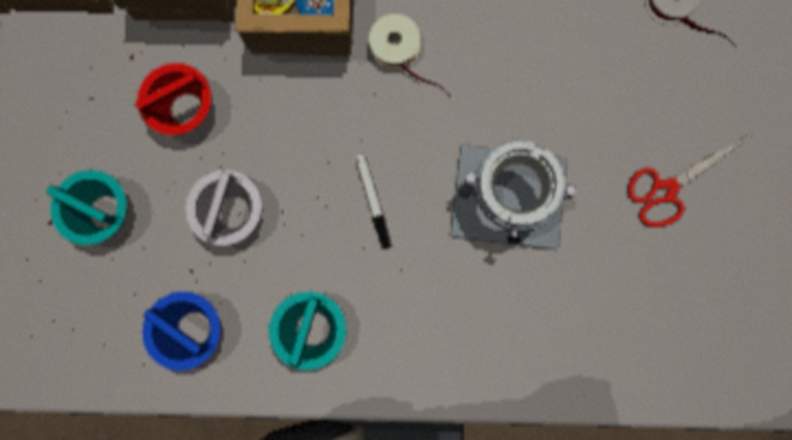

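View pics/sidec.png

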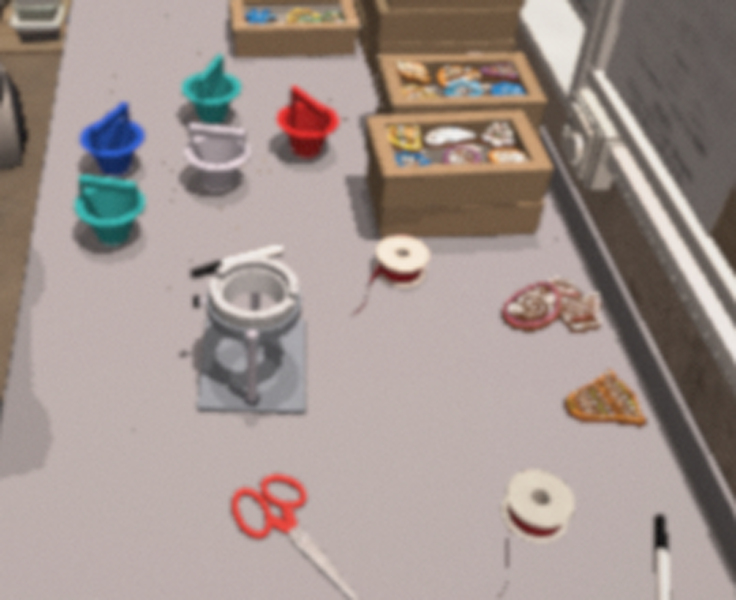

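The look-alikes, as pixels in the top image, are red (150,155), green (110,204), white-grey (169,204), blue (153,260) and green (210,260). The plain steel funnel is the uncoloured one at (169,204). The stand is at (305,195), with a notch near (315,179). The marker lies between the funnel and the stand at (240,200).

```bash
cat > h.py <<'E'
import numpy as np
from scipy.optimize import least_squares
def cloud(p,T=None):
    T=p["world_from_camera"] if T is None else T
    v,u=np.mgrid[:384,:512];z=p["range_z"].astype(float)
    P=np.stack([(u-p["cx"])/p["fx"]*z,(v-p["cy"])/p["fy"]*z,z],-1)@T[:3,:3].T+T[:3,3]
    P[z<=0]=np.nan
    return P
def circ(Q,r=None):
    f=lambda q:np.hypot(Q[:,0]-q[0],Q[:,1]-q[1])-(q[2] if r is None else r)
    return least_squares(f,[*np.median(Q,0)[:2],45],loss='soft_l1').x
E
python3 - <<'E'
from h import *
for c in("top","side"):
    p=dict(np.load(c+'.npz'));P=cloud(p).reshape(-1,3);I=p["img"].reshape(-1,3)
    pt={"top":([168.7,204.4],[305,195]),"side":([241,165],[254,220])}[c]
    Q=P.reshape(384,512,3)
    f0=np.nanmedian(Q[int(pt[0][1])-12:int(pt[0][1])+12,int(pt[0][0])-12:int(pt[0][0])+12].reshape(-1,3),0)
    near=np.hypot(P[:,0]-f0[0],P[:,1]-f0[1])<75
    bar=P[near&(P[:,2]>88)&(P[:,2]<110)]; fl=P[near&(P[:,2]>54)&(P[:,2]<66)]
    print(c,f0.round(),"bar",bar.mean(0).round(1),len(bar),"dir",[np.linalg.svd(bar[:,:2]-bar[:,:2].mean(0))[2][0].round(3)],"fl",circ(fl).round(1),len(fl))
    rim=P[(P[:,2]>134)&(P[:,2]<148)&(abs(P[:,0]-f0[0])<150)&(P[:,1]<f0[1]-200)&(P[:,1]>f0[1]-520)]
    q=circ(rim);print("rim",q.round(1),len(rim),np.median(rim[:,2]))
    d=P-[q[0],q[1],0];r=np.hypot(d[:,0],d[:,1]);m=(r>43)&(r<50)&(d[:,2]>100)
    a=np.degrees(np.arctan2(d[m,1],d[m,0]));z=d[m,2]
    for k in range(-180,180,10):
        s=(a>=k)&(a<k+10)
        if s.any():print(k,s.sum(),z[s].min().round(),np.median(z[s]).round(),end=' | ')
    print()
E
```

```text
top [498. 201.  51.] bar [495.8 190.   98.8] 156 dir [array([-0.97 ,  0.242])] fl [496.1 190.6  43.5] 417
rim [ 526.8 -189.2   46.4] 379 140.75779087708747
-180 7 138.0 140.0 | -170 9 116.0 142.0 | -160 8 139.0 141.0 | -150 8 140.0 142.0 | -140 5 140.0 140.0 | -130 9 137.0 140.0 | -120 8 139.0 142.0 | -110 8 138.0 140.0 | -100 8 139.0 140.0 | -90 8 139.0 142.0 | -80 7 140.0 142.0 | -70 8 139.0 140.0 | -60 8 139.0 141.0 | -50 7 141.0 142.0 | -40 8 128.0 140.0 | -30 7 127.0 129.0 | -20 5 140.0 141.0 | -10 7 140.0 141.0 | 0 8 140.0 142.0 | 10 8 138.0 142.0 | 20 6 137.0 141.0 | 30 7 139.0 142.0 | 40 10 140.0 140.0 | 50 6 139.0 141.0 | 60 8 137.0 141.0 | 70 8 140.0 141.0 | 80 7 140.0 140.0 | 90 8 140.0 142.0 | 100 8 139.0 141.0 | 110 8 139.0 142.0 | 120 9 122.0 142.0 | 130 9 128.0 141.0 | 140 10 123.0 139.0 | 150 9 120.0 129.0 | 160 12 121.0 140.0 | 170 7 136.0 140.0 | 
side [501. 209.  38.] bar [497.1 190.9  96.4] 76 dir [array([ 0.969, -0.248])] fl [496.4 188.8  41.2] 109
rim [ 528.3 -189.5   46.4] 259 139.33302187065806
-180 3 141.0 141.0 | -170 8 121.0 139.0 | -160 7 121.0 130.0 | -150 9 125.0 135.0 | -140 13 122.0 137.0 | -130 13 120.0 131.0 | -120 14 121.0 133.0 | -110 16 119.0 133.0 | -100 17 121.0 133.0 | -90 10 121.0 129.0 | -80 16 120.0 130.0 | -70 13 120.0 131.0 | -60 15 120.0 132.0 | -50 8 121.0 137.0 | -40 10 120.0 137.0 | -30 4 120.0 126.0 | -20 7 129.0 137.0 | -10 5 139.0 139.0 | 0 4 138.0 140.0 | 10 4 139.0 141.0 | 20 6 138.0 139.0 | 30 4 135.0 140.0 | 40 4 136.0 139.0 | 50 8 130.0 137.0 | 60 9 124.0 136.0 | 70 10 126.0 138.0 | 80 10 123.0 134.0 | 90 13 127.0 135.0 | 100 6 130.0 137.0 | 110 8 133.0 139.0 | 120 4 130.0 135.0 | 130 7 128.0 139.0 | 140 8 129.0 134.0 | 150 1 129.0 129.0 | 160 6 138.0 141.0 | 170 4 137.0 138.0 |
```

```bash
cat >> h.py <<'E'
def rows(o,tgt,yaw,n):
    """n equal rows from measured pose to target TCP (mm) and yaw (rad)"""
    p=np.array(o["tool_pos"]);y=o["tcp_rot"][2];d=(np.array(tgt)-p)/n
    dy=((yaw-y+np.pi)%(2*np.pi)-np.pi)/n
    for i in range(n):
        c,s=np.cos(y),np.sin(y);x=np.array([c,s,0]);yy=np.array([s,-c,0])
        print("%.4f %.4f %.4f %.2f"%(d@x/1000,d@yy/1000,-d[2]/1000,-np.degrees(dy)),end='; ');y+=dy
    print()
E
python3 - <<'E'
from h import *
from plant import bot
p=bot.capture("wrist");print(p["mount"].round(3).tolist(),p["fx"])
o=bot.get_obs();rows(o,[500,-189,290],-.245,8)
E
```

```text
[[0.001, -0.967, -0.254, 67.393], [1.0, 0.001, 0.001, -0.842], [-0.0, -0.254, 0.967, -157.418], [0.0, 0.0, 0.0, 1.0]] 275.31571109438534
0.0493 -0.0205 -0.0079 4.47; 0.0475 -0.0243 -0.0079 4.47; 0.0455 -0.0279 -0.0079 4.47; 0.0432 -0.0314 -0.0079 4.47; 0.0406 -0.0347 -0.0079 4.47; 0.0378 -0.0377 -0.0079 4.47; 0.0347 -0.0406 -0.0079 4.47; 0.0314 -0.0431 -0.0079 4.47;
```

>>> apply_moves --motion "0.049 -0.021 -0.008 4.5; 0.047 -0.024 -0.008 4.5; 0.045 -0.028 -0.008 4.5; 0.043 -0.031 -0.008 4.5; 0.041 -0.035 -0.008 4.5; 0.038 -0.038 -0.008 4.5; 0.035 -0.041 -0.008 4.5; 0.031 -0.043 -0.008 4.5"

```text
time: 1.45
tool_pos: [500.6, -187.6, 291.1]
tcp_rot: [3.141, -0.0, -0.251]
contact_force: [1.2, -1.0, 0.5]
grip_width: 91.8
finger_force: 0.0
```

>>> apply_moves --motion "0 0 0 0; 0 0 0 0"

```text
time: 1.7
tool_pos: [499.1, -189.2, 290.4]
tcp_rot: [3.141, 0.001, -0.247]
contact_force: [-1.0, 0.0, 0.1]
grip_width: 91.5
finger_force: 0.0
```

```bash
cat >> h.py <<'E'
from scipy.spatial.transform import Rotation
def wtf(o,p):
    T=np.eye(4);T[:3,:3]=Rotation.from_euler('xyz',o["tcp_rot"]).as_matrix();T[:3,3]=o["tool_pos"]
    return T@p["mount"]
E
python3 - <<'E'
from h import *
from plant import bot
import cv2
o=bot.get_obs();p=bot.capture("wrist");T=wtf(o,p);print(o["tool_pos"],o["tcp_rot"],o["time"])
cv2.imwrite('pics/w1.png',p["img"])
P=cloud(p,T).reshape(-1,3)
for it in range(2):
    near=np.hypot(P[:,0]-527,P[:,1]+189)<70
    rim=P[near&(P[:,2]>134)&(P[:,2]<150)];q=circ(rim)
    for _ in range(3):
        r=np.hypot(*(rim[:,:2]-q[:2]).T);rim=rim[(r>40)&(r<53)];q=circ(rim)
print(q,len(rim),np.median(rim[:,2]))
d=P-[q[0],q[1],0];r=np.hypot(d[:,0],d[:,1]);zr=np.median(rim[:,2])
m=(r>44)&(r<49)&(d[:,2]<zr-5)&(d[:,2]>zr-22);a=np.degrees(np.arctan2(d[m,1],d[m,0]))
print(np.histogram(a,np.arange(-180,181,5)))
t=P[near&(P[:,2]>zr-3)&(P[:,2]<zr+3)]-[q[0],q[1],0];r=np.hypot(t[:,0],t[:,1]);at=np.degrees(np.arctan2(t[:,1],t[:,0]))[(r>44)&(r<49)]
g=np.sort(at);dd=np.diff(g);
for i in np.argsort(-dd)[:4]:print("gap",g[i],g[i+1])
rows(o,[496,190,290],-.245,7)
E
```

```text
[ 499.11950608 -189.16203474  290.42252335] [ 3.14117759e+00  7.28988474e-04 -2.47297754e-01] 1.7
[ 525.15298918 -187.40841223   46.19693973] 2113 139.49143754010578
(array([ 0,  0,  0,  0,  0,  0,  0,  0,  0,  0,  0,  0,  0,  0,  0,  0,  0,
        0,  0,  0,  0,  0,  0,  0,  0,  0,  0,  0,  0, 12, 17, 17, 10,  0,
        0,  0,  0,  0,  0,  0,  0,  0,  0,  0,  0,  0,  0,  0,  0,  0,  0,
        0,  0,  0,  0,  0,  0,  0,  0,  0,  0,  0,  0,  0,  0, 10, 13, 14,
        6,  0,  0,  0]), array([-180, -175, -170, -165, -160, -155, -150, -145, -140, -135, -130,
       -125, -120, -115, -110, -105, -100,  -95,  -90,  -85,  -80,  -75,
        -70,  -65,  -60,  -55,  -50,  -45,  -40,  -35,  -30,  -25,  -20,
        -15,  -10,   -5,    0,    5,   10,   15,   20,   25,   30,   35,
         40,   45,   50,   55,   60,   65,   70,   75,   80,   85,   90,
         95,  100,  105,  110,  115,  120,  125,  130,  135,  140,  145,
        150,  155,  160,  165,  170,  175,  180]))
gap 146.23603693944517 163.7804946656037
gap -34.11712755241279 -17.056718953169344
gap 165.292258318631 166.69008645881047
gap 163.93499467533005 165.26597571274448
-0.0137 -0.0524 0.0001 -0.02; -0.0137 -0.0524 0.0001 -0.02; -0.0137 -0.0524 0.0001 -0.02; -0.0136 -0.0524 0.0001 -0.02; -0.0136 -0.0524 0.0001 -0.02; -0.0136 -0.0524 0.0001 -0.02; -0.0136 -0.0524 0.0001 -0.02;
```

View pics/w1.png

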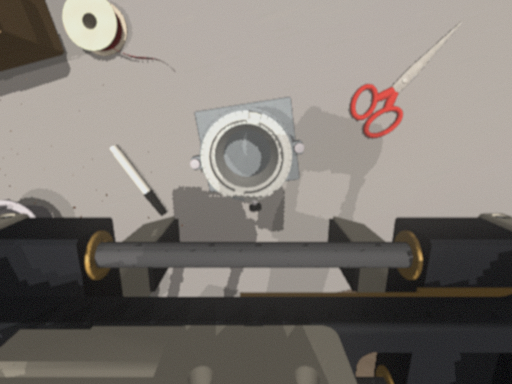

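The collar is at (247,153) in the wrist picture, centre (525,-187), with its notch line at -25.3°. Next I move above the funnel.

>>> apply_moves --motion "-0.014 -0.052 0 0; -0.014 -0.052 0 0; -0.014 -0.052 0 0; -0.014 -0.052 0 0; -0.014 -0.052 0 0; -0.014 -0.052 0 0; -0.02 -0.052 0 0; 0 0 0.03 0"

```text
time: 2.75
tool_pos: [488.7, 191.6, 262.1]
tcp_rot: [-3.139, -0.004, -0.245]
contact_force: [1.5, 0.1, -0.7]
grip_width: 91.9
finger_force: 0.0
```

>>> apply_moves --motion "0 0 0 0; 0 0 0 0"

```text
time: 3.0
tool_pos: [488.8, 188.1, 261.5]
tcp_rot: [-3.141, -0.001, -0.251]
contact_force: [-0.2, -0.3, 0.3]
grip_width: 91.8
finger_force: 0.0
```

```bash
python3 - <<'E'
from h import *
from plant import bot
import cv2
o=bot.get_obs();p=bot.capture("wrist");T=wtf(o,p);print(o["tool_pos"],o["tcp_rot"],o["time"])
cv2.imwrite('pics/w2.png',p["img"])
P=cloud(p,T).reshape(-1,3)
near=np.hypot(P[:,0]-496,P[:,1]-190)<62
fl=P[near&(P[:,2]>55)&(P[:,2]<65)];q=circ(fl,50)
for _ in range(3):
    r=np.hypot(*(fl[:,:2]-q[:2]).T);fl=fl[(r>37)&(r<53)];q=circ(fl)
print("flange",q,len(fl))
bar=P[near&(P[:,2]>93)&(P[:,2]<108)];b=bar[:,:2]
rc=cv2.minAreaRect(b.astype(np.float32));v=np.linalg.svd(b-b.mean(0))[2][0]
print("bar",rc,b.mean(0),np.degrees(np.arctan2(v[1],v[0])),np.median(bar[:,2]),len(b))
E
```

```text
[488.77922275 188.07041768 261.53270515] [-3.14148519e+00 -8.26583998e-04 -2.50563128e-01] 3.0
flange [493.8880847  193.93600801  44.14656435] 1770
bar ((494.659912109375, 194.27108764648438), (11.663215637207031, 82.95562744140625), 75.6461410522461) [496.03993783 193.46694645] 165.67884529934688 99.02585110145986 695
```

View pics/w2.png

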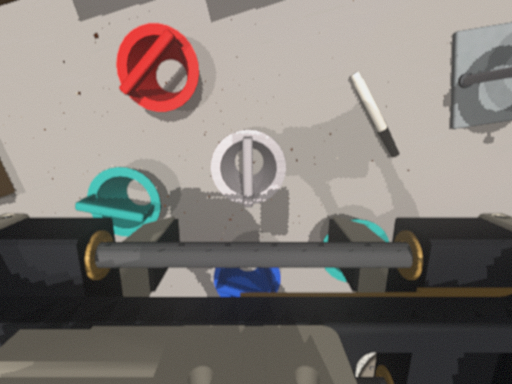

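The uncoloured steel funnel is at (248,165), directly below the tool, with its bar along tool x. The choice is confirmed, so I descend.

```bash
python3 - <<'E'
from h import *
from plant import bot
rows(bot.get_obs(),[494.7,193.8,73],-.2502,6)
E
```

```text
0.0007 -0.0011 0.0315 -0.00; 0.0007 -0.0011 0.0315 -0.00; 0.0007 -0.0011 0.0315 -0.00; 0.0007 -0.0011 0.0315 -0.00; 0.0007 -0.0011 0.0315 -0.00; 0.0007 -0.0011 0.0315 -0.00;
```

>>> apply_moves --motion "0.0007 -0.0012 0.04 0; 0.0007 -0.0012 0.04 0; 0.0007 -0.0012 0.04 0; 0.0007 -0.0012 0.035 0; 0.0007 -0.0011 0.0235 0; 0.0007 -0.0011 0.01 0; 0 0 0 0" --fingers 0.2

```text
time: 3.92
tool_pos: [494.6, 194.7, 72.6]
tcp_rot: [-3.141, -0.0, -0.249]
contact_force: [0.6, -1.1, 0.2]
grip_width: 55.1
finger_force: 0.0
```

>>> apply_moves --motion "0 0 0 0; 0 0 0 0; 0 0 0 0; 0 0 0 0; 0 0 0 0; 0 0 0 0" --fingers -1

```text
time: 4.68
tool_pos: [494.0, 195.1, 72.2]
tcp_rot: [3.142, 0.0, -0.249]
contact_force: [-0.3, 0.2, 0.4]
grip_width: 11.8
finger_force: 30.0
```

>>> apply_moves --motion "0 0 -0.01 0; 0 0 -0.03 0; 0 0 -0.04 0; 0 0 -0.04 0; 0 0 -0.03 0; 0 0 -0.02 0; 0 0 0 0; 0 0 0 0"

```text
time: 5.68
tool_pos: [493.4, 194.9, 241.3]
tcp_rot: [3.141, 0.001, -0.249]
contact_force: [-0.5, 0.4, -1.7]
grip_width: 11.4
finger_force: 30.0
```

```bash
python3 - <<'E'
from h import *
from plant import bot
import cv2
o=bot.get_obs();p=bot.capture("wrist");print(o["tool_pos"],o["tcp_rot"],o["time"],o["grip_width"],o["contact_force"])
cv2.imwrite('pics/w3.png',p["img"])
P=cloud(p,p["mount"]).reshape(-1,3)   # tool coords; funnel flange top expected at z=+13, centre 0,0
fl=P[(P[:,2]>8)&(P[:,2]<20)&(np.hypot(P[:,0],P[:,1])<60)];q=circ(fl,50)
for _ in range(3):
    r=np.hypot(*(fl[:,:2]-q[:2]).T);f=fl[(r>38)&(r<53)];q=circ(f,None)
A=np.c_[f[:,:2],np.ones(len(f))];print("flange",q,len(f),"plane",np.linalg.lstsq(A,f[:,2],rcond=None)[0])
b=P[(P[:,2]>-32)&(P[:,2]<-20)&(abs(P[:,0])<55)&(abs(P[:,1])<12)];print("bar x",b[:,0].min(),b[:,0].max(),np.median(b[:,1]),len(b))
rows(o,[525.2,-187.4,238],-.4416,8)
E
```

```text
[493.41898065 194.93707072 241.32066132] [ 3.14074909e+00  1.37039239e-03 -2.48528695e-01] 5.675 11.439488743629285 [-0.4754931   0.40154062 -1.68205663]
flange [ 1.37118137  0.12992549 44.06431477] 3565 plane [ 1.36089014e-03 -4.98052746e-03  1.27281057e+01]
bar x -25.50895115416529 42.75719964184198 -0.2794688533856203 2465
0.0156 0.0453 0.0004 1.38; 0.0167 0.0450 0.0004 1.38; 0.0178 0.0445 0.0004 1.38; 0.0188 0.0441 0.0004 1.38; 0.0199 0.0436 0.0004 1.38; 0.0210 0.0431 0.0004 1.38; 0.0220 0.0426 0.0004 1.38; 0.0230 0.0421 0.0004 1.38;
```

View pics/w3.png

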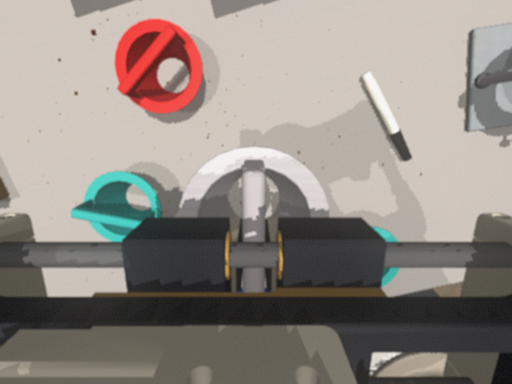

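The funnel hangs upright in the grip, bar at (253,200), with its centre about 1 mm ahead of the TCP. I carry it over to the collar.

>>> apply_moves --motion "0.015 0.045 0 1.4; 0.016 0.045 0 1.4; 0.017 0.0445 0 1.4; 0.018 0.044 0 1.4; 0.019 0.0435 0 1.4; 0.020 0.043 0 1.4; 0.021 0.0425 0 1.4; 0.022 0.042 0 1.2"

```text
time: 6.72
tool_pos: [518.8, -185.5, 241.0]
tcp_rot: [-3.141, 0.002, -0.441]
contact_force: [0.5, -0.2, -2.3]
grip_width: 11.4
finger_force: 30.0
```

>>> apply_moves --motion "0 0 0 0; 0 0 0 0; 0 0 0 0"

```text
time: 7.1
tool_pos: [519.2, -182.9, 241.9]
tcp_rot: [-3.141, 0.001, -0.439]
contact_force: [-0.0, 0.5, -1.8]
grip_width: 11.4
finger_force: 30.0
```

```bash
python3 - <<'E'
from h import *
from plant import bot
o=bot.get_obs();print(o["tool_pos"],o["tcp_rot"],o["contact_force"],o["grip_width"])
rows(o,[524.7,-186.3,238],-.4416,1)
E
```

```text
[ 519.19427269 -182.92802793  241.90816764] [-3.14138829e+00  8.51858929e-04 -4.39068025e-01] [-1.43375419e-04  4.59909307e-01 -1.76197675e+00] 11.42910802986238
0.0064 0.0007 0.0039 0.15;
```

>>> apply_moves --motion "0.0064 0.0007 0 0.15; 0 0 0.02 0; 0 0 0.02 0; 0 0 0.015 0; 0 0 0.007 0; 0 0 0 0; 0 0 0 0"

```text
time: 7.98
tool_pos: [525.2, -187.7, 181.0]
tcp_rot: [3.142, -0.001, -0.443]
contact_force: [1.1, 0.7, -0.7]
grip_width: 11.8
finger_force: 30.0
```

```bash
python3 - <<'E'
from h import *
from plant import bot
import cv2
o=bot.get_obs();p=bot.capture("wrist");print(o["tool_pos"],o["tcp_rot"],o["contact_force"],o["moment"])
cv2.imwrite('pics/w4.png',cv2.resize(p["img"][90:300,130:380],(750,600)[:2]))
rows(o,[524.7,-186.3,168],-.4416,1)
s=bot.capture("side");cv2.imwrite('pics/s4.png',cv2.resize(s["img"][170:290,190:320],(650,600),interpolation=cv2.INTER_CUBIC))
E
```

```text
[ 525.22860372 -187.72201019  180.95055964] [ 3.14151524e+00 -1.48485032e-03 -4.43162250e-01] [ 1.07722119  0.65485256 -0.73593678] [0.10570989 0.01778796 0.06388757]
-0.0011 -0.0011 0.0130 -0.09;
```

View pics/w4.png

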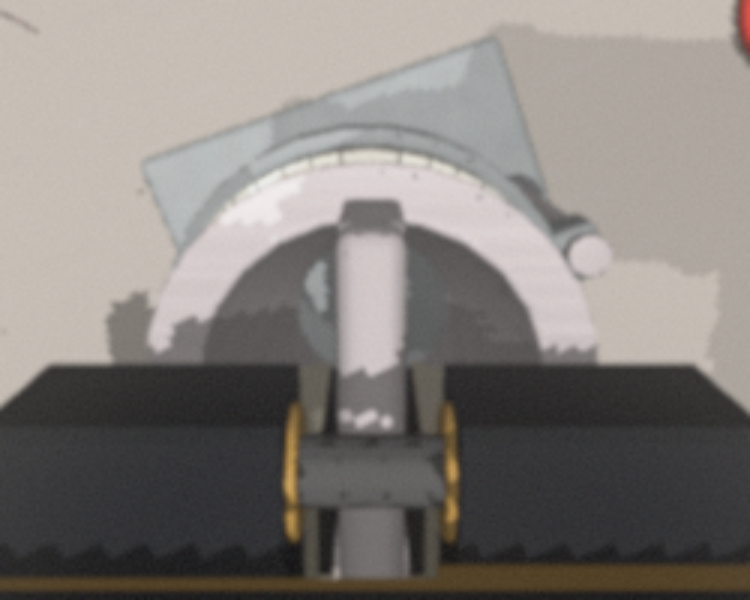

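The flange sits symmetrically over the collar rim, whose pale edge shows at (375,155), so I lower further.

>>> apply_moves --motion "0 -0.0005 0.007 0; 0 0 0.004 0; 0 0 0 0; 0 0 0 0"

```text
time: 8.57
tool_pos: [525.0, -187.1, 169.2]
tcp_rot: [3.142, -0.0, -0.443]
contact_force: [-0.5, -0.6, -2.3]
grip_width: 11.9
finger_force: 30.0
```

>>> apply_moves --motion "0 0 0.003 0; 0 0 0.003 0; 0 0 0 0; 0 0 0 0"

```text
time: 9.07
tool_pos: [525.0, -187.1, 163.2]
tcp_rot: [3.142, -0.0, -0.443]
contact_force: [0.0, 0.8, -1.6]
grip_width: 11.6
finger_force: 30.0
```

Already below the lug-on-rim height (165) with no contact force, so the lugs are entering the notches.

>>> apply_moves --motion "0 0 0.002 0; 0 0 0.002 0; 0 0 0.001 0; 0 0 0 0; 0 0 0 0"

```text
time: 9.7
tool_pos: [525.0, -187.1, 158.3]
tcp_rot: [3.142, -0.0, -0.443]
contact_force: [0.2, -0.0, -2.2]
grip_width: 11.5
finger_force: 30.0
```

>>> apply_moves --motion "0 0 0.001 0; 0 0 0.001 0; 0 0 0 0; 0 0 0 0"

```text
time: 10.2
tool_pos: [525.0, -187.1, 156.2]
tcp_rot: [3.142, -0.0, -0.443]
contact_force: [0.1, 0.4, -1.6]
grip_width: 12.0
finger_force: 30.0
```

>>> apply_moves --motion "0 0 0.001 0; 0 0 0.0005 0; 0 0 0 0; 0 0 0 0"

```text
time: 10.7
tool_pos: [525.0, -187.2, 155.2]
tcp_rot: [3.141, -0.001, -0.443]
contact_force: [-1.8, -0.5, 4.8]
grip_width: 11.7
finger_force: 30.0
```

Contact came at z ≈ 155, so the flange is on the rim. I open the fingers slightly, then retreat.

>>> apply_moves --motion "0 0 0 0; 0 0 0 0; 0 0 0 0; 0 0 0 0; 0 0 0 0" --fingers 0.2

```text
time: 11.32
tool_pos: [525.0, -187.1, 154.7]
tcp_rot: [3.142, -0.0, -0.443]
contact_force: [-0.1, 0.4, 0.3]
grip_width: 53.9
finger_force: 0.0
```

>>> apply_moves --motion "0 0 -0.02 0; 0 0 -0.04 0; 0 0 -0.04 0; 0 0 -0.03 0; 0 0 -0.01 0; 0 0 0 0; 0 0 0 0"

```text
time: 12.2
tool_pos: [524.5, -186.8, 293.1]
tcp_rot: [3.142, 0.003, -0.443]
contact_force: [0.2, 0.3, 0.4]
grip_width: 54.8
finger_force: 0.0
```

```bash
python3 - <<'E'
from h import *
from plant import bot
import cv2
o=bot.get_obs();p=bot.capture("wrist");T=wtf(o,p);print(o["tool_pos"],o["contact_force"],o["grip_width"],o["time"])
P=cloud(p,T).reshape(-1,3)
near=np.hypot(P[:,0]-525,P[:,1]+187)<55
f=P[near&(P[:,2]>134)&(P[:,2]<156)];q=circ(f,50);r=np.hypot(*(f[:,:2]-q[:2]).T);f=f[(r>40)&(r<49)]
A=np.c_[f[:,:2]-q[:2],np.ones(len(f))];print("flange",q,"plane",np.linalg.lstsq(A,f[:,2],rcond=None)[0],"bar top",np.median(P[near&(P[:,2]>170),2]) )
s=bot.capture("side");cv2.imwrite('pics/f.png',np.hstack([cv2.resize(p["img"][80:280,150:350],(400,400)),cv2.resize(s["img"][170:290,195:315],(400,400),interpolation=cv2.INTER_CUBIC)]))
E
```

```text
[ 524.46272003 -186.80999224  293.0775343 ] [0.1562141  0.30271775 0.43346511] 54.847681854347755 12.2
flange [ 524.23457556 -187.01557387   45.        ] plane [ 1.23053909e-03 -1.17765054e-03  1.42518197e+02] bar top 394.420189780934
```

View pics/f.png

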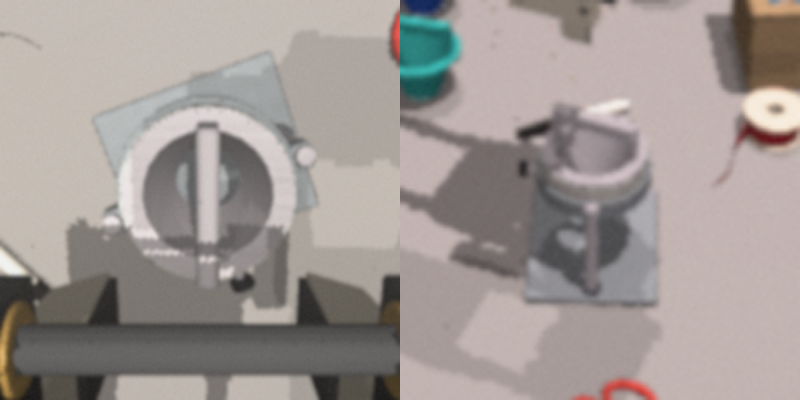

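The left half shows the funnel in the collar at (207,190), level, with its flange top at 142.5 mm (143 is home). The right half shows it flush on the rim at (600,150). The gripper is well clear of it.

```bash
python3 -c "
from plant import bot
print(bot.close_job())"
```

```text
the job is handed in; nothing more can be done
None
```

The steel funnel is seated in the collar: its flange measured level at 142.5 mm (143 mm is fully home), the gripper let go and is clear, nothing went near the scissors, spool or marker, and the job was handed in after about 12 s of robot time with no verdict returned.

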